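Read the dip gauge: draw it from its drawer, seat it in the guide tube, present the tip

TASK

Pull the drawer of the small grey cabinet out to its stop, take out the gauge rod and push it into the sloping guide tube until its collar stops on the tube's mouth, then draw it right out again. Finish while still holding the rod: level and still, its tip in clear air about 3 cm above the middle of the white tile on the cabinet, touching nothing but the gripper. Leave the drawer open and do not disturb the other things on the bench.

Things in the scene. Friction and masses are not known exactly. Their poses are not given: they have to be found in the camera images.
- cabinet: small grey sheet-steel cabinet, fixed, 122 (x) x 220 (y) x 66 (z) mm, one drawer. Origin: centre of its underside; -x is its front, where the drawer comes out; z up
- drawer (a joint): slide of the drawer in m: 0 shut, 0.10 at its stop; grows as the drawer moves along the cabinet's -x. Friction 1.5 N, stays where left. Starts shut. The drawer's front panel is 8 mm thick, its top 56 mm over the bench; the drawer floor is 13 mm over the bench
- drawer_handle (a point): middle of the drawer's bar handle: a round bar 11 mm thick, 100 mm long along the cabinet's y, its axis 35 mm before the drawer's face (free gap behind it 29 mm) and 44 mm over the bench; moves with the drawer
- gauge_rod: gauge rod, 173 mm long, 0.10 to 0.21 kg, starts level across the drawer, axis 46 mm over the bench, tip towards the cabinet's +y. Origin: on its axis, middle of the handle; its +x points to the tip. Handle: flat-sided bar, x -35 to +35 mm, 14 mm wide (y: grip it across this, from above), 16 mm high; collar: disc 28 mm diameter, x 35 to 43 mm; then an 8 mm round rod to x = 138 mm
- rod_tip (a point): end of the rod's tip, on its axis (138 mm from the rod's origin). In the drawer two cradle blocks with 5 mm lips carry the rod, under the handle's rear end (rod x -31 to -17 mm) and under the thin rod (x about 105 mm); beside the handle's middle there is free room, to the drawer floor and 40 mm or more to either side of it once the drawer is at its stop
- collar_face (a point): centre of the collar's face on the tip side, 43 mm from the rod's origin; it lies at guide_mouth when the collar is stopped
- guide_mouth (a point): centre of the mouth of the guide tube, on a fixed stand with a 90 x 115 mm base, 125 mm over the bench. Its z axis runs along the tube, out of the mouth: it rises 35 degrees from level and looks to the right (towards -y at stand yaw 0, turned up to 20 degrees). The tube is 110 mm long, open at both ends, 14 mm bore, with a flared mouth of about 23 mm inner and 30 mm outer diameter
- tile_top (a point): centre of the upper face of the white 60 x 60 mm tile with fine lines, fixed on top of the cabinet, 72 mm over the bench
- marker: marker pen, 130 x 18 x 20 mm, lying near the front edge; bystander. Origin: centre of its underside
- dust_brush: dust brush, 191 x 30 x 13 mm, lying near the front edge; bystander. Origin: centre of its underside
- glaze_jar: white plastic jar with a ribbed screw cap, 57 mm across, 74 mm high, standing at the left; bystander. Origin: centre of its underside

How it is judged (in metres and radians):
On the way, in this order (a step that is already met when the one before it is completed fails the run):
1. the drawer is pulled out to its stop (value of joint drawer above 0.093 m), for 0.1 s.
2. the gauge rod is in the guide tube with its collar stopped on the mouth (z of collar_face in the frame of guide_mouth between -0.006 and 0.004 m and distance between collar_face and guide_mouth below 0.009 m and angle between the x axis of gauge_rod and the z axis of guide_mouth, either way round below 0.12 rad and z of rod_tip in the frame of guide_mouth below -0.08 m), for 0.1 s.
3. the rod is drawn right out of the tube (z of rod_tip in the frame of guide_mouth above 0.003 m), for 0.1 s.
At the end, for the whole second after the job is handed in: The gripper still holds the gauge rod, which touches neither cabinet nor stand and is still (under 20 mm/s); the rod is level within 0.1 rad (about 6 degrees); its tip is within 15 mm of the tile's centre seen from above and 10 to 60 mm above the tile; the drawer is still open by more than 70 mm (contact force between the fingers and gauge_rod above 1 N and contact force between gauge_rod and cabinet below 0.1 N and contact force between gauge_rod and guide_stand below 0.1 N and angle between gauge_rod's own x axis and vertical between 1.4708 and 1.6708 rad and horizontal distance between rod_tip and tile_top below 0.015 m and z of rod_tip in the frame of tile_top between 0.01 and 0.06 m and linear speed of gauge_rod below 0.02 m/s and value of joint drawer above 0.07 m); the arm keeps its last pose, push and grip.
It fails at once if the marker pen is shifted by more than 30 mm (distance of marker from where it was at the start of the episode above 0.03 m).
It fails at once if the dust brush is shifted by more than 30 mm (distance of dust_brush from where it was at the start of the episode above 0.03 m).
It fails at once if the glaze jar is shifted by more than 30 mm (distance of glaze_jar from where it was at the start of the episode above 0.03 m).
It also fails if it takes over 56 s, if anything falls off the work surface, if the arm or the gripper's body presses on something with over 40 N, if the wrist force passes 120 N, or if a joint passes its speed limit or range.

ROBOT

A 6-joint arm with a two-finger parallel gripper is mounted at the origin on a cart in front of the work surface, level with it; the furniture and walls round the work are solid. World frame = base frame: x ahead of the robot, y to its left, z up, the work surface at z = 0. Lengths are in mm, angles in rad, forces in N, time in s.
With the tool pointing down it reaches from about 400 to 925 mm from the base axis. Payload 12.5 kg.
Tool frame: the origin (TCP) lies between the finger pads; the fingertips stand 19 mm ahead of it and the grasp point (between the pads) is the TCP (env.tips_ahead is the distance from the TCP to the fingertips, in mm); z points along the fingers, y is the line along which they close (so a half turn about z gives the same grasp; the last joint's range is limited). The gripper opens to 95 mm and grips with 3 to 60 N. Pads are 20 mm wide; open, the fingers measure 119 mm over their backs; the gripper's body (75 mm by 180 mm) begins 59 mm behind the grasp point.
Start: joints at [-1.278, 0.491, 1.559, -0, 1.092, -0.106], TCP at [242.719, -575.962, 233.661] pointing down, gripper open.
Joint ranges: [-3.1, 3.1], [-0.84, 2.19], [0.05, 2.79], [-1.13, 4.28], [0.06, 2.93], [-2.69, 2.69]. Speed limits (rad/s): [2.22, 2.22, 2.79, 3.14, 3.14, 3.14].

INTERFACE

Orientations are given as [roll, pitch, yaw] about the fixed x, y, z axes, in that order (R = Rz(yaw) Ry(pitch) Rx(roll)).
In Python, from cell import env gives the robot as it stands.
- The arm moves only by the shell command python3 -m crank 'ROWS'. ROWS is JSON, a list of rows, each a list of 5 numbers: the shift along the tool's x, y, z in mm, then the turn about the tool's z in degrees, then the finger opening in mm, from 0 to 95.1. In form: [[dx, dy, dz, yaw, grip], ...]. A call has 1 to 10 rows; each row is the pose to reach, as a shift and turn from the pose commanded when the call began, along the tool's axes at that moment; what a row does not reach only later rows make up. A row lasts 1/12 s, in which the tool goes at most 41.7 mm and 7.16 degrees, less where a joint would pass 70% of its speed; a pose out of reach is approached as far as the arm can. A call with a gripper value outside its range is refused whole. The fingers move at their own pace and stop on an object; the grip force is fixed at half the most. Time passes only in rows, so rows that repeat a pose let the fingers close. It gives the time, the measured TCP pose, the force, the opening and the grip force at its end, in the units of the state.
- env.state(): the state, without advancing time (a new reading comes with each control period).
- env.read_camera(name): name is "scene" or "top" or "wrist"; returns a dict with "img" (480x640x3 uint8, blue, green, red), "K" (3x3 intrinsics, pixels), "pose" (4x4, takes a point from camera to world coordinates). Camera axes: x right, y down, z forward; pixel columns grow to the right and rows downward; lengths in mm; the calibration is good to about 2 mm. The wrist camera is an equidistant fisheye: a pixel r from the principal point sees the ray r / f radians off the axis. A picture is of the moment at which its call begins. There is no depth.
- env.job_done(): hands the job in; it is judged then, once.
The state is a dict: "t": time; "joints": joint angles; "qvel": joint speeds; "tau": joint torques, N m; "eef_pos": TCP position; "tcp_rot": TCP orientation; "ft_force": force on the tool from outside, world axes, zero at the start; "moment": the same for the moment, N m; "opening": opening from 0.0 (shut) to 1.0 (fully open); "grip_force": force on a finger pad.
Only numpy, scipy, OpenCV 4.12 (cv2) and the standard library are available. Lean on these libraries where they do the work, as an engineer would, in place of code of your own. Each camera call takes 0.05 s, during which the arm holds its last target. There are 200 camera calls.

## Working session

There is one attempt and no reset: what is moved stays moved. The work goes in short steps, Python scripts to look and compute and a shell command to move; the robot and the scene stay as the last step left them, time stands still between calls to the robot, and variables do not carry over. Pictures are saved under pics/ and viewed, at most 10 in all, crops included, and the job is handed in when it is done.

```bash
mkdir -p pics
cat > h.py <<'E'
import numpy as np, cv2
from cell import env
def ray(c,u,v):
    K,P=c["K"],c["pose"]; d=np.array([(u-K[0,2])/K[0,0],(v-K[1,2])/K[1,1],1.])
    return P[:3,3],P[:3,:3]@d
def atz(c,u,v,z):
    o,d=ray(c,u,v); return o+d*(z-o[2])/d[2]
def proj(c,p):
    P=c["pose"]; q=P[:3,:3].T@(np.asarray(p,float)-P[:3,3]); q=c["K"]@q; return q[:2]/q[2]
def tri(*obs):
    A=np.zeros((3,3)); b=np.zeros(3)
    for c,u,v in obs:
        o,d=ray(c,u,v); d=d/np.linalg.norm(d); M=np.eye(3)-np.outer(d,d); A+=M; b+=M@o
    return np.linalg.solve(A,b)
def load(n):
    return np.load(f"pics/{n}.npy",allow_pickle=True).item()
def snap(cam,n):
    c=env.read_camera(cam); cv2.imwrite(f"pics/{n}.png",c["img"]); np.save(f"pics/{n}.npy",c,allow_pickle=True); return c
E
python3 - <<'E'
from h import *
np.set_printoptions(precision=3,suppress=True)
for n in("scene","top"):
    c=snap(n,n+"0"); print(n,c["K"].tolist(),c["pose"])
print(env.state())
E
```

```text
scene [[593.8478308885271, 0.0, 309.7643651525019], [0.0, 593.8478308885271, 238.64510233629915], [0.0, 0.0, 1.0]] [[  -0.652   -0.522    0.55  -185.065]
 [  -0.759    0.447   -0.474  781.48 ]
 [   0.001   -0.726   -0.687  946.707]
 [   0.       0.       0.       1.   ]]
top [[491.64719273606147, 0.0, 313.58027847481975], [0.0, 491.64719273606147, 240.2230745925086], [0.0, 0.0, 1.0]] [[  -0.012   -0.992    0.124  364.08 ]
 [  -0.999    0.008   -0.033  196.698]
 [   0.032   -0.124   -0.992 1074.771]
 [   0.       0.       0.       1.   ]]
{'t': 0.1, 'joints': array([-1.278,  0.491,  1.559, -0.   ,  1.092, -0.106]), 'qvel': array([-0.   ,  0.   , -0.002, -0.001, -0.001,  0.   ]), 'tau': array([  0.003, -61.362, -25.861,   0.069,   0.047,  -0.   ]), 'eef_pos': array([ 242.644, -575.756,  233.132]), 'tcp_rot': array([-3.141, -0.   ,  0.399]), 'ft_force': array([-0.564,  0.344,  0.021]), 'moment': array([ 0.028, -0.033, -0.02 ]), 'grip_force': 0.0, 'opening': 0.9987460055549293}
```

View pics/top0.png

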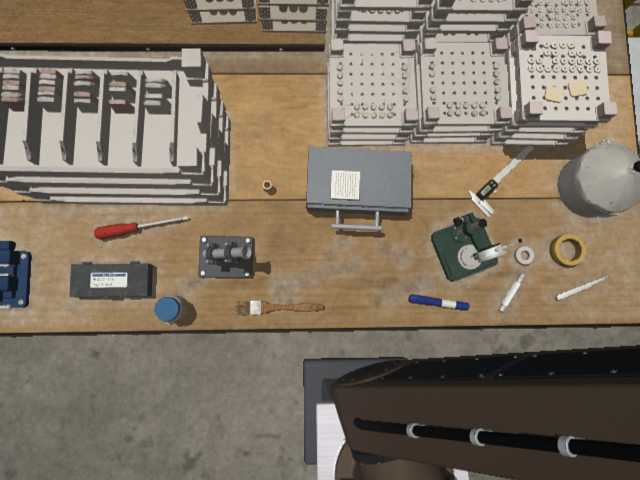

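View pics/scene0.png

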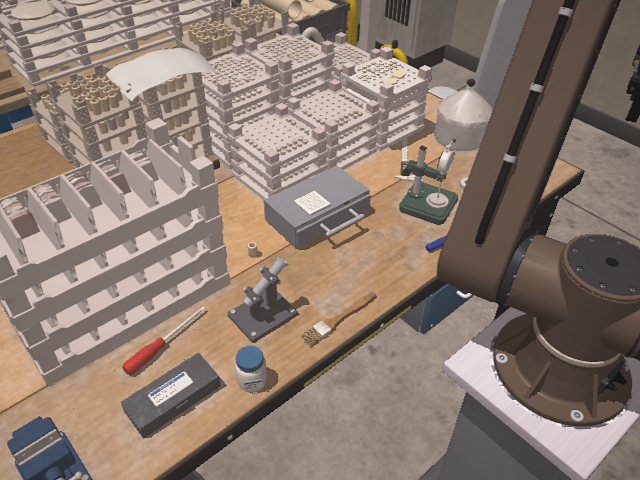

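Run:
```python
from h import *
t=load("top0")["img"];s=load("scene0")["img"]
def crop(im,x,y,w,h,k): return cv2.resize(im[y:y+h,x:x+w],None,fx=k,fy=k,interpolation=cv2.INTER_CUBIC)
a=crop(t,295,140,130,100,6); cv2.imwrite("pics/c1.png",a)
b=np.hstack([crop(t,190,225,66,60,6),crop(s,225,250,66,90,6)[:360]]) if 0 else None
p=crop(t,190,225,66,64,6); q=crop(s,225,253,66,64,6)
cv2.imwrite("pics/c2.png",np.hstack([p,q]))
```

```text
(no output)
```

View pics/c1.png

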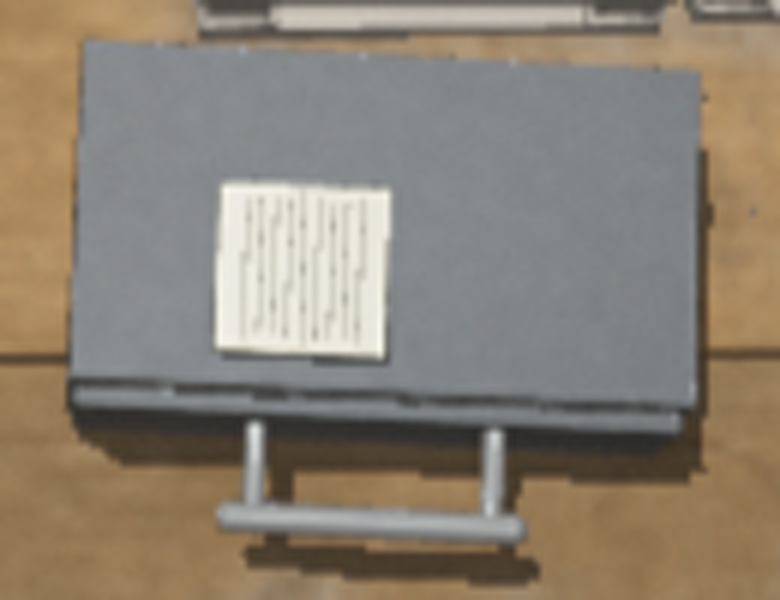

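View pics/c2.png

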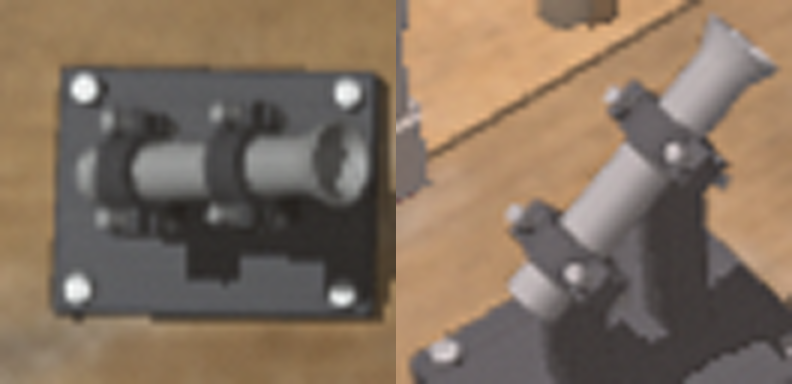

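Run:
```python
from h import *
np.set_printoptions(precision=1,suppress=True)
T=load("top0");S=load("scene0")
f=lambda x,y,o,k=6:(o[0]+(x+.5)/k-.5,o[1]+(y+.5)/k-.5)
o=(295,140)
cab=np.array([atz(T,*f(x,y,o),66) for x,y in [(83,40),(700,72),(695,405),(70,378)]])
til=np.array([atz(T,*f(x,y,o),72) for x,y in [(221,182),(390,188),(384,358),(215,350)]])
han=np.array([atz(T,*f(x,y,o),44) for x,y in [(217,516),(525,527)]])
n=np.linalg.norm
print("cab",cab,n(cab[0]-cab[1]),n(cab[1]-cab[2]),cab.mean(0))
print("tile",til.mean(0),n(til[0]-til[1]),n(til[1]-til[2]))
print("handle",han,han.mean(0),n(han[0]-han[1]))
for a in(cab[0]-cab[1],cab[3]-cab[2],til[0]-til[1],til[3]-til[2],han[0]-han[1],cab[0]-cab[3],til[0]-til[3]): print("yaw",np.degrees(np.arctan2(a[1],a[0])))
o=(190,225)
m=f(342,166,o); print("mouth@125",atz(T,*m,125))
ms=f(744-396,42,(225,253)); print("scene@125",atz(S,*ms,125),"tri",tri((T,*m),(S,*ms)))
e=f(85,170,o); print("rear",atz(T,*e,125-63))
es=f(535-396,295,(225,253)); print("rear sc",atz(S,*es,62),tri((T,*e),(S,*es)))
b=np.array([atz(T,*f(x,y,o),10) for x,y in[(62,66),(388,72),(382,320),(52,316)]]);print(b,n(b[0]-b[1]),n(b[1]-b[2]))
for a in(b[0]-b[1],b[3]-b[2],b[0]-b[3],b[1]-b[2]):print("byaw",np.degrees(np.arctan2(a[1],a[0])))
# bench check, jar
```

```text
cab [[690.7 171.8  66. ]
 [678.5 -47.2  66. ]
 [558.4 -40.9  66. ]
 [569.3 177.7  66. ]] 219.3249561475517 120.29197898724293 [624.2  65.4  66. ]
tile [606.2  96.4  72. ] 59.256791687020865 60.6735144766361
handle [[523.7 125.7  44. ]
 [519.   16.3  44. ]] [521.4  71.   44. ] 109.56944976480888
yaw 86.81397992332836
yaw 87.14522838520969
yaw 87.70397467070501
yaw 86.922408400745
yaw 87.50929148667981
yaw -2.763302968604453
yaw -2.9590089550744465
mouth@125 [460.2 295.2 125. ]
scene@125 [462.4 293.5 125. ] tri [460.1 295.  127.8]
rear [466.  389.4  62. ]
rear sc [466.3 379.8  62. ] [462.9 385.5  70.3]
[[509.2 408.2  10. ]
 [506.  290.6  10. ]
 [416.2 292.6  10. ]
 [418.9 410.3  10. ]] 117.5729951329199 89.84234163304377
byaw 88.46751170005462
byaw 88.68619307805396
byaw -1.3275795099121968
byaw -1.2190302492305256
```

```bash
cat > go.py <<'E'
import sys
from h import *
x,y,z,w=map(float,sys.argv[1:5]); s=env.state()
R=__import__('scipy.spatial.transform',fromlist=['Rotation']).Rotation.from_euler('xyz',s["tcp_rot"]).as_matrix()
d=R.T@(np.array([x,y,z])-s["eef_pos"]); yaw=np.degrees(np.arctan2(R[1,0],R[0,0]))
print("t",round(s["t"],2),"pos",s["eef_pos"].round(1),"yaw",round(yaw,1),"f",s["ft_force"].round(1),"m",s["moment"].round(2),"grip",round(s["grip_force"],1),"open",round(s["opening"]*95.1,1))
print("shift",d.round(1),"turn",round((yaw-w+180)%360-180,1))
E
python3 -m crank '[[508,-488,60,-64,40],[508,-488,60,-64,40],[508,-488,60,-64,40],[508,-488,60,-64,40],[508,-488,60,-64,40],[508,-488,60,-64,40],[508,-488,60,-64,40],[508,-488,60,-64,40],[508,-488,60,-64,40],[508,-488,60,-64,40]]'
python3 go.py 521.4 71 130 87.1
```

```text
t: 0.93
eef_pos: [407.2, -192.7, 198.1]
tcp_rot: [-3.142, 0.0, 1.523]
ft_force: [1.4, -0.2, 0.3]
opening: 0.431
grip_force: 0.0
t 0.93 pos [ 407.2 -192.7  198.1] yaw 87.3 f [ 1.4 -0.2  0.3] m [ 0.01 -0.17 -0.04] grip 0.0 open 41.0
shift [268.9 101.5  68.1] turn 0.2
```

```bash
python3 -m crank '[[266,101,67,0,40],[266,101,67,0,40],[266,101,67,0,40],[266,101,67,0,40],[266,101,67,0,40],[266,101,67,0,40],[266,101,67,0,40],[266,101,67,0,40],[266,101,67,0,40],[266,101,67,0,40]]' >/dev/null
python3 go.py 521.4 71 44 87.1; python3 -c "
from h import *
c=snap('wrist','w1');print(c['K'],c['pose'])"
```

```text
t 1.77 pos [522.   65.3 131. ] yaw 86.9 f [-0.   0.2  0.4] m [-0.03 -0.05  0.06] grip 0.0 open 39.8
shift [ 5.7 -0.8 87. ] turn -0.2
[[371.64829954   0.         327.43060234]
 [  0.         371.64829954 240.49833368]
 [  0.           0.           1.        ]] [[ 9.98581591e-01 -5.09774561e-02 -1.53657224e-02  5.26285837e+02]
 [-5.32408797e-02 -9.58570830e-01 -2.79834546e-01  1.43215949e+02]
 [-4.63880011e-04  2.80255710e-01 -9.59925269e-01  2.81921783e+02]
 [ 0.00000000e+00  0.00000000e+00  0.00000000e+00  1.00000000e+00]]
```

View pics/w1.png

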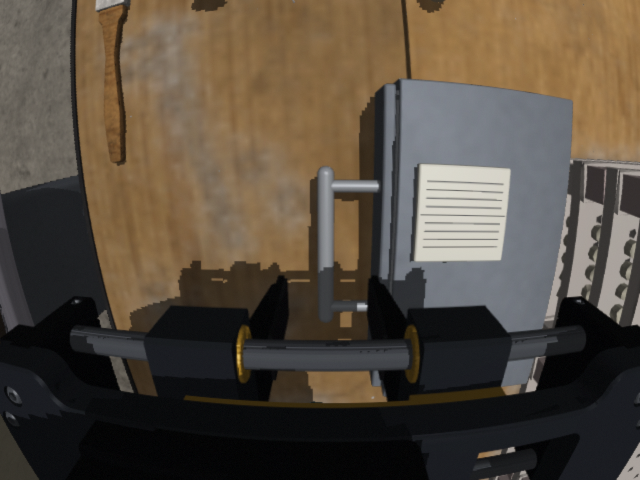

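```bash
cat >> h.py <<'E'
def fatz(c,u,v,z):
    K,P=c["K"],c["pose"]; a=(u-K[0,2])/K[0,0]; b=(v-K[1,2])/K[1,1]; r=np.hypot(a,b)
    d=P[:3,:3]@np.array([a/r*np.sin(r),b/r*np.sin(r),np.cos(r)]); o=P[:3,3]; return o+d*(z-o[2])/d[2]
E
python3 - <<'E'
from h import *
c=load("w1")
t=np.array([fatz(c,u,v,72) for u,v in[(418,165),(509,169),(503,261),(414,261)]]);print(t.round(1),t.mean(0))
print(fatz(c,325,168,44),fatz(c,325,319,44))
E
python3 -m crank '[[6,-1,40,0,40],[6,-1,80,0,40],[6,-1,87,0,40],[6,-1,87,0,40],[6,-1,87,0,0],[6,-1,87,0,0],[6,-1,87,0,0],[6,-1,87,0,0]]'
python3 go.py 417 76 44 87.1
```

```text
[[577.2 124.3  72. ]
 [636.2 121.6  72. ]
 [635.9  62.1  72. ]
 [575.   66.2  72. ]] [606.04772362  93.56515201  72.        ]
[523.49530634 122.10690542  44.        ] [517.57981502  14.97144094  44.        ]
t: 2.48
eef_pos: [522.4, 71.3, 45.8]
tcp_rot: [3.139, -0.0, 1.516]
ft_force: [-0.2, 0.2, 0.1]
opening: 0.198
grip_force: 0.0
t 2.48 pos [522.4  71.3  45.8] yaw 86.8 f [-0.2  0.2  0.1] m [-0.04 -0.11  0.04] grip 0.0 open 18.8
shift [  -1.1 -105.5    1.5] turn -0.3
```

```bash
python3 -m crank '[[0,0,1,0,0],[0,0,1,0,0],[0,0,1,0,0],[0,-10,1,0,0],[0,-25,1,0,0],[0,-40,1,0,0],[0,-55,1,0,0],[0,-70,1,0,0],[0,-82,1,0,0],[0,-92,1,0,0]]'
python3 go.py 418 76 44 87.1
```

```text
t: 3.32
eef_pos: [429.4, 76.5, 44.0]
tcp_rot: [3.139, 0.0, 1.516]
ft_force: [1.5, -2.0, 5.0]
opening: 0.106
grip_force: 30.0
t 3.32 pos [429.4  76.5  44. ] yaw 86.9 f [ 1.5 -2.   5. ] m [-0.39 -0.43 -0.01] grip 30.0 open 10.1
shift [ -1.1 -11.3  -0. ] turn -0.2
```

```bash
python3 -m crank '[[0,-5,0,0,0],[0,-9,0,0,0],[0,-12,0,0,0],[0,-12,0,0,0],[0,-12,0,0,0],[0,-12,0,0,0]]'
python3 go.py 418 76 44 87.1
```

```text
t: 3.82
eef_pos: [420.9, 77.0, 44.0]
tcp_rot: [3.134, -0.0, 1.516]
ft_force: [10.9, -3.4, -0.8]
opening: 0.111
grip_force: 30.0
t 3.82 pos [420.9  77.   44. ] yaw 86.8 f [10.9 -3.4 -0.8] m [-0.66 -1.94  0.  ] grip 30.0 open 10.5
shift [-1.1 -2.8  0. ] turn -0.3
```

```bash
python3 -m crank '[[0,2,0,0,40],[0,2,0,0,40],[0,2,0,0,40],[0,2,0,0,40],[0,2,-40,0,40],[0,2,-80,0,40],[0,2,-130,0,40],[0,2,-130,0,40],[0,2,-130,0,40]]'
python3 go.py 506 72 140 87.1
python3 - <<'E'
from h import *
c=snap("top","top1"); i=c["img"]
a=cv2.resize(i[160:290,290:430],None,fx=4,fy=4,interpolation=cv2.INTER_CUBIC)
w=snap("wrist","w2")["img"]
cv2.imwrite("pics/c3.png",np.vstack([np.hstack([a,np.zeros((520,800-560,3),np.uint8)])]));
E
```

```text
t: 4.57
eef_pos: [420.5, 77.2, 175.6]
tcp_rot: [3.136, -0.0, 1.516]
ft_force: [0.2, 0.2, -0.6]
opening: 0.424
grip_force: 0.0
t 4.57 pos [420.5  77.2 175.6] yaw 86.9 f [ 0.2  0.2 -0.6] m [-0.02 -0.14 -0.07] grip 0.0 open 40.3
shift [-0.5 85.5 36.1] turn -0.2
```

View pics/w2.png

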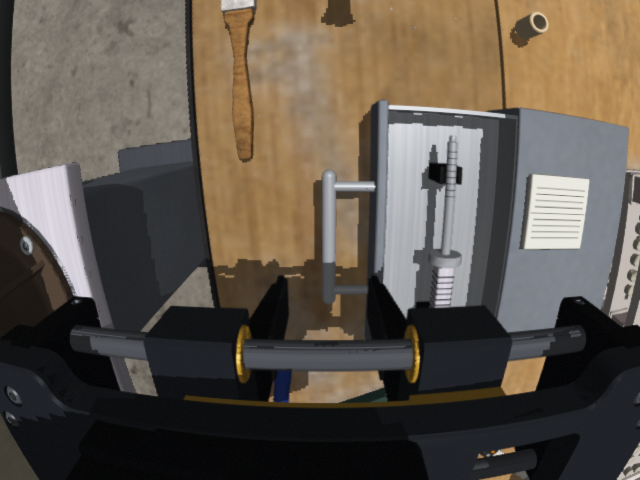

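Run:
```python
from h import *
np.set_printoptions(precision=1,suppress=True)
c=load("w2")
tip=fatz(c,452,137,46);k=fatz(c,446.5,240,47);cl=fatz(c,444,259,46);h=fatz(c,441,290,54)
print(tip,k,cl,h); d=tip-k; print("yaw",np.degrees(np.arctan2(d[1],d[0])))
d=tip-h; print("yaw",np.degrees(np.arctan2(d[1],d[0])))
for a in(87.1,): u=np.array([np.cos(np.radians(a)),np.sin(np.radians(a)),0]); print("org from tip",tip-138*u,"at x=8",tip-130*u)
t=np.array([fatz(c,u,v,72) for u,v in[(531,175),(589,180),(581,249),(525,246)]]);print(t,t.mean(0))
```

```text
[520.2 151.3  46. ] [516.   69.2  47. ] [514.8  52.7  46. ] [511.1  28.7  54. ]
yaw 87.09735875055134
yaw 85.77883130918445
org from tip [513.2  13.5  46. ] at x=8 [513.6  21.5  46. ]
[[576.9 124.5  72. ]
 [637.  121.2  72. ]
 [635.8  62.   72. ]
 [575.8  68.3  72. ]] [606.4  94.   72. ]
```

View pics/c3.png

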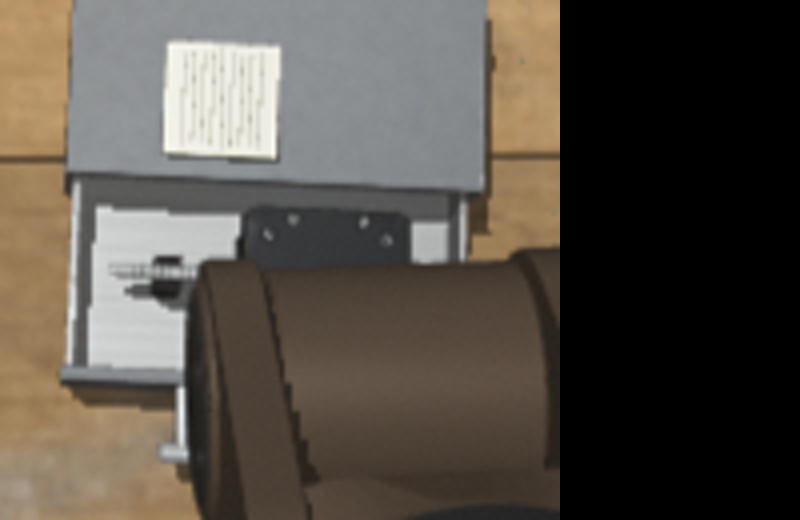

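```bash
python3 -c "
from h import *
print(atz(load('top1'),317.1,227.1,46))"; python3 go.py 513.5 18.5 46 87.1
```

```text
[520.39139394 154.88801669  46.        ]
t 4.67 pos [419.4  77.1 172.7] yaw 86.9 f [ 0.2 -0.5 -0.5] m [-0.06 -0.05 -0.05] grip 0.0 open 39.8
shift [-53.3  97.3 126.7] turn -0.2
```

```bash
python3 -m crank '[[-20,40,40,0,40],[-40,75,50,0,40],[-52,97,60,0,40],[-52,97,75,0,40],[-52,97,75,0,40]]' >/dev/null
python3 go.py 513.5 20 46 87.1
python3 - <<'E'
from h import *
w=snap("wrist","w3")
E
```

```text
t 5.08 pos [512.8  18.9  93.4] yaw 86.7 f [-1.6  0.7 -0.2] m [-0.   -0.01 -0.03] grip 0.0 open 39.9
shift [ 1.2  1.  47.4] turn -0.4
```

View pics/w3.png

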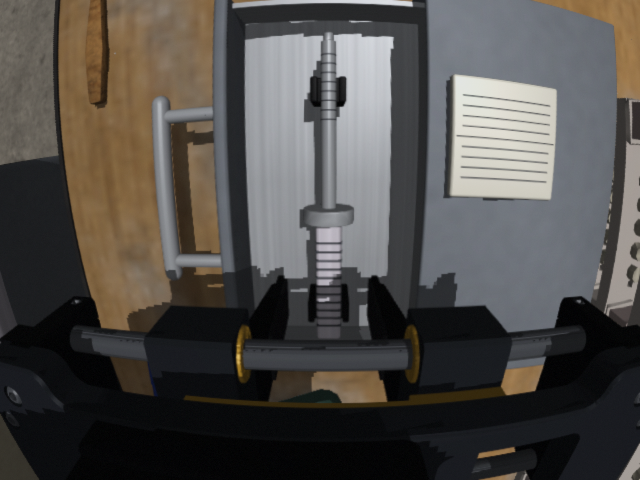

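Run:
```python
from h import *
np.set_printoptions(precision=1,suppress=True)
c=load("w3")
print("tip",fatz(c,329,34,46),"collar mid top",fatz(c,327,210,60),"front top",fatz(c,327,205,60),"rear top",fatz(c,327,215,60),"handle frt",fatz(c,328,228,54),"cradle",fatz(c,329,302,50),fatz(c,329,285,50),fatz(c,329,320,50))
```

```text
tip [520.8 151.9  46. ] collar mid top [514.7  59.1  60. ] front top [514.8  61.7  60. ] rear top [514.5  56.5  60. ] handle frt [514.5  48.2  54. ] cradle [512.6   3.2  50. ] [513.2  13.9  50. ] [511.9  -8.7  50. ]
```

```bash
python3 -m crank '[[2,1,25,0,40],[2,1,43,0,40],[2,1,47.5,0,40],[2,1,47.5,0,40],[2,1,47.5,0,0],[2,1,47.5,0,0],[2,1,47.5,0,0],[2,1,47.5,0,0],[2,1,47.5,0,0],[2,1,47.5,0,0]]'
python3 -m crank '[[0,0,0,0,0],[0,0,0,0,0],[0,0,-5,0,0],[0,0,-15,0,0],[0,0,-25,0,0],[0,0,-25,0,0]]'
python3 go.py 513.5 20 46 87.1
```

```text
t: 5.97
eef_pos: [515.1, 21.7, 51.3]
tcp_rot: [3.141, 0.0, 1.516]
ft_force: [-0.8, 0.9, 6.7]
opening: 0.147
grip_force: 30.0
t: 6.47
eef_pos: [515.8, 21.6, 77.9]
tcp_rot: [3.139, 0.0, 1.516]
ft_force: [-0.4, 0.5, -1.8]
opening: 0.145
grip_force: 30.0
t 6.47 pos [515.8  21.6  77.9] yaw 86.8 f [-0.4  0.5 -1.8] m [-0.02 -0.1   0.04] grip 30.0 open 13.8
shift [-1.8 -2.3 31.9] turn -0.3
```

```bash
python3 -m crank '[[0,0,-35,0,0],[0,0,-70,0,0],[0,0,-92,0,0],[0,0,-92,0,0],[0,0,-92,0,0]]' >/dev/null
python3 -c "
from h import *
snap('wrist','w4')"
python3 go.py 458.5 120 170 88.6
```

```text
t 6.93 pos [514.7  21.7 167.6] yaw 86.8 f [-0.   0.  -1.1] m [-0.03 -0.09 -0.01] grip 30.0 open 13.6
shift [ 95.  -61.5  -2.5] turn -1.8
```

```bash
python3 -m crank '[[35,-22,0,-1.8,0],[70,-45,0,-1.8,0],[95,-62,-2,-1.8,0],[95,-62,-2,-1.8,0],[95,-62,-2,-1.8,0]]' >/dev/null
python3 go.py 458.5 120 170 88.6
python3 - <<'E'
from h import *
a=load('w4')['img'].astype(int);c=snap('wrist','w5');b=c['img'].astype(int)
d=np.abs(a-b).max(2)<25
d=cv2.morphologyEx(d.astype(np.uint8),cv2.MORPH_OPEN,np.ones((3,3)))
n,l,s,_=cv2.connectedComponentsWithStats(d); 
w=l[330,329] or l[260,329]
m=l==w; print(s[w])
for r in range(0,300,8):
    x=np.where(m[r,280:380])[0]
    if len(x):print(r,x.min()+280,x.max()+280,len(x))
cv2.imwrite('pics/c5.png',np.hstack([c['img'][0:340,240:420],cv2.merge([d*255]*3)[0:340,240:420]]))
E
```

```text
t 7.35 pos [457.3 120.9 168.7] yaw 88.8 f [ 0.8  0.5 -1.4] m [-0.04 -0.11  0.01] grip 30.0 open 13.7
shift [-0.9  1.2 -1.3] turn 0.2
[     0     13    640    467 119600]
16 322 333 12
24 319 336 18
32 318 337 20
40 319 336 18
48 319 336 18
56 319 336 18
64 319 336 18
72 319 336 18
80 319 336 18
88 319 336 18
96 319 336 18
104 319 336 18
112 319 336 18
120 319 336 18
128 319 336 18
136 319 336 18
144 319 336 18
152 319 336 18
160 319 336 18
168 319 337 19
176 319 336 18
184 318 369 45
192 319 369 45
200 294 369 50
208 292 369 53
216 293 369 51
224 293 369 54
232 282 368 81
240 283 368 86
248 280 368 86
256 280 368 84
264 280 375 80
272 280 377 96
280 280 377 89
288 280 371 87
296 280 363 82
```

View pics/c5.png

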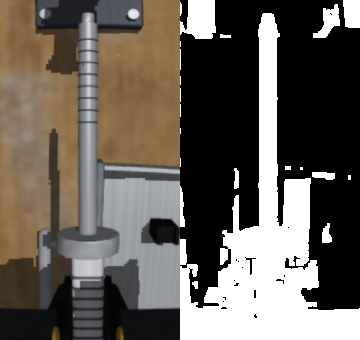

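```bash
cat > fit.py <<'E'
from h import *
from scipy.spatial.transform import Rotation as Ro
from scipy.optimize import least_squares
# camera in tool frame
c=load('w5'); s=dict(p=np.array([457.3,120.9,168.7]),R=Ro.from_euler('xyz',[np.pi,0,np.radians(88.7)]).as_matrix())
Rc=s['R'].T@c['pose'][:3,:3]; pc=s['R'].T@(c['pose'][:3,3]-s['p'])
def fproj(p):
    q=Rc.T@(np.asarray(p,float)-pc); th=np.arctan2(np.hypot(q[0],q[1]),q[2]); f=c['K'][0,0]; r=np.hypot(q[0],q[1])
    return c['K'][0,2]+f*th*q[0]/r, c['K'][1,2]+f*th*q[1]/r
def pt(a,x0,h,x,up):   # rod point x along, up; tool coords (x along, z down); a = tip-down tilt
    d=x-x0; u=up-h
    return np.array([d*np.cos(a)+u*np.sin(a),0,d*np.sin(a)-u*np.cos(a)])
E
python3 - <<'E'
from fit import *
print(pc,Rc.round(3))
for h in(0,5):
  for a in(-3,0,3):
    for x0 in(0,6):
      A=np.radians(a); print(h,a,x0,[round(fproj(pt(A,x0,h,x,u))[1],1) for x,u in((138,0),(43,14),(35,14),(35,8))])
E
```

```text
[ 7.80993902e+01  5.52740055e-02 -1.50889835e+02] [[ 0.003 -0.96  -0.28 ]
 [ 1.     0.003 -0.001]
 [ 0.002 -0.28   0.96 ]]
0 -3 0 [np.float64(-11.5), np.float64(231.7), np.float64(251.6), np.float64(246.2)]
0 -3 6 [np.float64(2.1), np.float64(246.7), np.float64(266.0), np.float64(260.2)]
0 0 0 [np.float64(-5.6), np.float64(228.1), np.float64(248.2), np.float64(243.7)]
0 0 6 [np.float64(7.3), np.float64(243.3), np.float64(262.8), np.float64(257.9)]
0 3 0 [np.float64(0.7), np.float64(225.0), np.float64(245.1), np.float64(241.5)]
0 3 6 [np.float64(12.9), np.float64(240.1), np.float64(259.9), np.float64(255.8)]
5 -3 0 [np.float64(-7.7), np.float64(227.7), np.float64(247.1), np.float64(242.0)]
5 -3 6 [np.float64(5.7), np.float64(242.3), np.float64(261.1), np.float64(255.6)]
5 0 0 [np.float64(-1.5), np.float64(225.0), np.float64(244.5), np.float64(240.2)]
5 0 6 [np.float64(11.1), np.float64(239.6), np.float64(258.7), np.float64(254.0)]
5 3 0 [np.float64(5.0), np.float64(222.6), np.float64(242.1), np.float64(238.8)]
5 3 6 [np.float64(16.9), np.float64(237.3), np.float64(256.4), np.float64(252.6)]
```

```bash
python3 -m crank '[[22,2,20,0,0],[22,2,42,0,0],[22,2,42,0,0],[22,2,42,0,0]]' >/dev/null
python3 go.py 457.4 143 127 88.6
python3 - <<'E'
from h import *
t=snap('top','top2')['img'];s=snap('scene','scene2')['img']
f=lambda i,x,y:cv2.resize(i[y:y+70,x:x+66],None,fx=6,fy=6,interpolation=cv2.INTER_CUBIC)
cv2.imwrite('pics/c6.png',np.hstack([f(t,210,220),f(s,245,230)]))
E
```

```text
t 7.73 pos [460.8 141.  126.8] yaw 88.6 f [ 0.7 -0.2 -1.4] m [-0.07 -0.08  0.03] grip 30.0 open 13.9
shift [ 1.9 -3.4 -0.2] turn 0.0
```

View pics/c6.png

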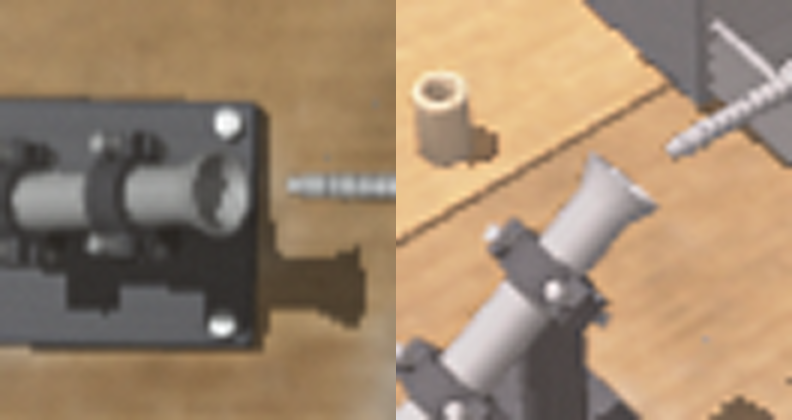

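Run:
```python
from h import *
T=load("top2");S=load("scene2");g=lambda x,y,o:(o[0]+(x+.5)/6-.5,o[1]+(y+.5)/6-.5)
tip=tri((T,*g(288,185,(210,220))),(S,*g(273,152,(245,230))))
m=tri((T,*g(221,195,(210,220))),(S,*g(228,181,(245,230))))
print(tip,m,m-tip); r=np.radians(88.6); print("kin tip",460.8+131.5*np.cos(r),141+131.5*np.sin(r),121.8)
print(atz(T,*g(288,185,(210,220)),122),atz(T,*g(221,195,(210,220)),125))
```

```text
[463.57327678 273.93805094 124.23283138] [460.26336521 295.20222211 127.34139771] [-3.30991157 21.26417117  3.10856632]
kin tip 464.01283142707393 272.4607459062256 121.8
[463.93052707 274.23991405 122.        ] [460.57079272 295.5142742  125.        ]
```

```bash
python3 -m crank '[[4,-3.7,0,0,0],[12,-3.7,0,0,0],[21,-3.7,0,0,0],[28,-3.7,0,0,0],[30.3,-3.7,0,0,0],[30.3,-3.7,0,0,0],[30.3,-3.7,0,0,0],[30.3,-3.7,0,0,0]]' >/dev/null
python3 go.py 460.7 293.8 129.9 88.6
```

```text
t 8.5 pos [457.8 172.3 127.7] yaw 88.7 f [ 0.1  0.1 -1.7] m [-0.11 -0.07 -0.03] grip 30.0 open 13.9
shift [ 1.216e+02  1.000e-01 -2.200e+00] turn 0.1
```

```bash
python3 -m crank '[[-0.5,0,-4,0,0],[-0.9,0,-7.7,0,0],[0.3,0,-13,0,0],[1.8,0,-18,0,0],[3.4,0,-23.5,0,0],[5.1,0,-29,0,0],[7.6,0,-34,0,0],[10.2,0,-38.6,0,0],[10.2,0,-38.6,0,0],[10.2,0,-38.6,0,0]]' >/dev/null
python3 go.py 460.7 293.8 129.9 88.6
```

```text
t 9.33 pos [458. 182. 167.] yaw 88.7 f [-0.9 -4.5 -2.3] m [-1.03 -0.1   0.03] grip 30.0 open 13.7
shift [1.118e+02 1.000e-01 3.700e+01] turn 0.1
```

```bash
cat > wid.py <<'E'
import sys
from fit import *
im=snap('wrist',sys.argv[1])['img']; g=cv2.GaussianBlur(cv2.cvtColor(im,cv2.COLOR_BGR2GRAY),(1,9),0).astype(int)
for r in range(int(sys.argv[2]),int(sys.argv[3]),8):
    gx=np.gradient(g[r,295:361].astype(float)); l=295+np.argmax(np.abs(gx[18:31]))+18; q=295+np.argmax(np.abs(gx[34:47]))+34
    print(r,l,q,q-l,g[r,300:356:6].tolist())
for a in(0,10,15,20,25,35):
    A=np.radians(a); o=[]
    for x in(138,110,80,60,44):
        k=fproj(pt(A,6.5,5,x,0)); q=pt(A,6.5,5,x,0); e=fproj(q+[0,4,0]); w=fproj(q-[0,4,0]); o.append((round(k[1]),round(abs(e[0]-w[0]),1)))
    print(a,o,"collar",[round(fproj(pt(A,6.5,5,x,14))[1]) for x in(43,35)])
E
python3 wid.py w6 40 300
```

```text
40 313 341 28 [40, 39, 56, 118, 141, 148, 147, 131, 47, 36]
48 313 341 28 [62, 36, 65, 120, 132, 136, 134, 128, 76, 69]
56 323 331 8 [67, 34, 95, 71, 92, 100, 69, 76, 102, 84]
64 321 335 14 [32, 79, 49, 60, 144, 163, 70, 53, 46, 81]
72 315 334 19 [32, 85, 89, 61, 126, 144, 67, 62, 67, 66]
80 315 336 21 [31, 66, 127, 65, 118, 140, 122, 122, 89, 78]
88 320 334 14 [31, 32, 37, 46, 125, 142, 89, 83, 79, 85]
96 320 335 15 [35, 36, 39, 39, 136, 156, 54, 42, 45, 47]
104 320 334 14 [57, 56, 61, 63, 144, 167, 103, 127, 132, 130]
112 316 334 18 [54, 55, 57, 124, 140, 165, 102, 127, 127, 127]
120 316 330 14 [54, 53, 54, 116, 129, 150, 98, 129, 123, 124]
128 316 330 14 [54, 52, 54, 106, 123, 149, 100, 125, 124, 122]
136 320 330 10 [55, 54, 52, 54, 138, 165, 102, 118, 117, 116]
144 321 330 9 [58, 78, 109, 105, 146, 176, 100, 112, 112, 113]
152 318 330 12 [58, 120, 119, 112, 147, 178, 104, 111, 113, 114]
160 318 330 12 [57, 117, 116, 110, 147, 180, 103, 115, 114, 109]
168 318 330 12 [57, 116, 118, 109, 147, 181, 102, 118, 114, 113]
176 318 330 12 [55, 117, 121, 111, 147, 183, 102, 115, 116, 112]
1
[... 1096 characters left out ...]
 (86, np.float64(17.5)), (149, np.float64(17.8)), (194, np.float64(17.8)), (229, np.float64(17.7))] collar [234, 253]
15 [(43, np.float64(15.9)), (93, np.float64(16.6)), (153, np.float64(17.2)), (195, np.float64(17.3)), (230, np.float64(17.4))] collar [232, 251]
20 [(55, np.float64(15.1)), (101, np.float64(15.9)), (157, np.float64(16.6)), (197, np.float64(16.9)), (231, np.float64(17.1))] collar [230, 249]
25 [(67, np.float64(14.4)), (110, np.float64(15.2)), (162, np.float64(16.0)), (200, np.float64(16.5)), (233, np.float64(16.8))] collar [230, 248]
35 [(92, np.float64(13.2)), (128, np.float64(14.1)), (174, np.float64(15.1)), (208, np.float64(15.7)), (238, np.float64(16.2))] collar [230, 247]
```

Run:
```python
from h import *
for n in('w5','w6'):
    g=cv2.cvtColor(load(n)['img'],cv2.COLOR_BGR2GRAY)
    print(n,"cols at rows"); 
    for r in(30,60,96,150,200,225): print(r,g[r,312:346].tolist())
    print("col327 240..300",g[225:300:3,327].tolist()); print("col305",g[225:300:3,303].tolist())
```

```text
w5 cols at rows
30 [59, 59, 60, 59, 59, 58, 62, 84, 103, 116, 125, 134, 141, 152, 173, 201, 213, 206, 187, 159, 147, 139, 134, 122, 106, 66, 52, 50, 51, 52, 53, 54, 54, 53]
60 [51, 52, 50, 55, 81, 88, 81, 87, 102, 115, 125, 132, 138, 145, 161, 187, 200, 193, 175, 155, 143, 138, 131, 122, 108, 97, 103, 111, 115, 118, 119, 123, 122, 121]
96 [115, 116, 115, 114, 115, 112, 84, 84, 100, 114, 122, 129, 135, 144, 159, 183, 194, 190, 173, 153, 140, 135, 129, 119, 108, 105, 108, 109, 110, 113, 114, 117, 119, 116]
150 [113, 113, 114, 114, 114, 108, 87, 86, 103, 116, 127, 134, 140, 147, 157, 172, 180, 177, 167, 155, 145, 140, 132, 122, 109, 100, 112, 112, 111, 109, 108, 106, 104, 102]
200 [124, 124, 125, 126, 123, 117, 100, 86, 102, 116, 125, 134, 139, 143, 152, 158, 163, 163, 158, 151, 145, 139, 131, 119, 102, 97, 112, 118, 116, 109, 103, 121, 163, 168]
225 [118, 122, 121, 123, 122, 114, 93, 82, 99, 114, 125, 133, 139, 143, 148, 155, 158, 159, 154, 149, 145, 138, 130, 118, 103, 113, 117, 116, 108, 102, 122, 152, 158, 160]
col327 240..300 [155, 154, 153, 135, 74, 67, 163, 154, 156, 160, 154, 14
[... 736 characters left out ...]
, 171, 196, 204, 200, 177, 161, 150, 141, 129, 114, 103, 112, 111, 112, 111, 110, 110, 110, 109, 111]
200 [126, 125, 125, 124, 125, 121, 113, 80, 96, 114, 128, 139, 147, 157, 178, 208, 218, 211, 186, 164, 150, 141, 131, 115, 105, 117, 118, 117, 117, 119, 122, 124, 123, 125]
225 [121, 121, 121, 122, 123, 124, 114, 93, 96, 114, 128, 139, 148, 158, 180, 210, 220, 213, 187, 165, 150, 142, 131, 114, 103, 115, 117, 115, 113, 112, 112, 112, 110, 109]
col327 240..300 [210, 210, 209, 208, 208, 195, 146, 186, 191, 195, 183, 168, 166, 237, 238, 238, 237, 237, 235, 41, 103, 102, 92, 62, 100]
col305 [133, 130, 129, 127, 123, 56, 88, 97, 102, 107, 108, 102, 57, 59, 59, 57, 57, 55, 54, 39, 10, 8, 9, 10, 5]
```

```bash
python3 -m crank '[[3,0,-5,0,0],[6.5,0,-9.5,0,0],[10,0,-13.5,0,0],[14,0,-17.5,0,0],[18,0,-21,0,0],[22,0,-24,0,0],[26,0,-26,0,0],[30,0,-26.5,0,0],[30,0,-26.5,0,0]]' >/dev/null
python3 go.py 460.7 293.8 129.9 88.6; python3 wid.py w7 60 60
python3 - <<'E'
from h import *
for n in('w7',):
    g=cv2.cvtColor(load(n)['img'],cv2.COLOR_BGR2GRAY)
    for r in(80,96,110,130,150,200,225): print(r,g[r,312:346].tolist())
    print("col327 225..",g[225:300:3,327].tolist()); print("col303",g[225:300:3,303].tolist())
E
```

```text
t 10.13 pos [458.9 212.6 193.3] yaw 88.7 f [ 0.8 -1.8 -4.2] m [-0.6  -0.29 -0.05] grip 30.0 open 13.6
shift [81.2 -0.1 63.4] turn 0.1
0 [(12, np.float64(19.2)), (75, np.float64(19.5)), (146, np.float64(19.3)), (193, np.float64(18.9)), (230, np.float64(18.5))] collar [241, 260]
10 [(32, np.float64(16.9)), (86, np.float64(17.5)), (149, np.float64(17.8)), (194, np.float64(17.8)), (229, np.float64(17.7))] collar [234, 253]
15 [(43, np.float64(15.9)), (93, np.float64(16.6)), (153, np.float64(17.2)), (195, np.float64(17.3)), (230, np.float64(17.4))] collar [232, 251]
20 [(55, np.float64(15.1)), (101, np.float64(15.9)), (157, np.float64(16.6)), (197, np.float64(16.9)), (231, np.float64(17.1))] collar [230, 249]
25 [(67, np.float64(14.4)), (110, np.float64(15.2)), (162, np.float64(16.0)), (200, np.float64(16.5)), (233, np.float64(16.8))] collar [230, 248]
35 [(92, np.float64(13.2)), (128, np.float64(14.1)), (174, np.float64(15.1)), (208, np.float64(15.7)), (238, np.float64(16.2))] collar [230, 247]
80 [36, 37, 36, 36, 36, 34, 35, 37, 46, 71, 92, 110, 132, 137, 136, 137, 140, 144, 146, 150, 1
[... 605 characters left out ...]
22, 134, 142, 147, 150, 154, 156, 153, 149, 143, 131, 113, 109, 118, 121, 123, 125, 126, 129, 129, 127, 128, 128]
200 [117, 118, 117, 117, 116, 117, 116, 111, 90, 96, 112, 127, 138, 145, 149, 153, 156, 157, 155, 151, 144, 136, 123, 114, 114, 114, 114, 116, 119, 120, 120, 121, 119, 118]
225 [124, 126, 127, 126, 124, 124, 123, 115, 88, 96, 115, 128, 138, 146, 149, 154, 158, 159, 156, 150, 145, 135, 121, 109, 119, 119, 120, 121, 123, 124, 127, 128, 126, 125]
col327 225.. [154, 155, 154, 156, 154, 156, 155, 155, 151, 148, 155, 161, 162, 159, 92, 89, 191, 210, 207, 95, 95, 94, 44, 95, 96]
col303 [129, 130, 126, 124, 127, 130, 128, 65, 56, 56, 69, 82, 87, 94, 99, 90, 80, 55, 54, 37, 8, 8, 7, 7, 5]
```

```bash
python3 -m crank '[[3.3,0,4,0,0],[6.6,0,8,0,0],[10.5,0,12.9,0,0],[15.4,0,16.3,0,0],[20.3,0,19.8,0,0],[25.2,0,23.2,0,0],[30.2,0,26.7,0,0],[30.2,0,26.7,0,0],[30.2,0,26.7,0,0]]' >/dev/null
python3 go.py 460.7 293.8 129.9 88.6
```

```text
t 10.93 pos [459.5 243.3 166. ] yaw 88.7 f [ 0.3  2.9 -0.3] m [ 0.74 -0.13  0.05] grip 30.0 open 13.9
shift [50.5  0.  36.1] turn 0.1
```

```bash
python3 -m crank '[[5.5,0,2.6,0,0],[10.4,0,6,0,0],[15.3,0,9.5,0,0],[20.2,0,13,0,0],[24,0,15.5,0,0],[26,0,17,0,0],[26,0,17,0,0]]' >/dev/null
python3 go.py 460.7 293.8 129.9 88.6
```

```text
t 11.52 pos [460.4 269.7 148.9] yaw 88.7 f [0.7 5.7 0.4] m [ 1.23 -0.18 -0.02] grip 30.0 open 14.0
shift [24.1 -0.2 19. ] turn 0.1
```

```bash
python3 -m crank '[[2,0,0.5,0,0],[4,0,2,0,0],[4,0,2,0,0],[4,0,2,0,0]]' 
python3 -m crank '[[2.5,0,1.7,0,0],[4,0,2.8,0,0],[4,0,2.8,0,0],[4,0,2.8,0,0]]' 
python3 go.py 460.7 293.8 129.9 88.6;python3 wid.py w8 60 60 >/dev/null
python3 - <<'E'
from h import *
g=cv2.cvtColor(load('w8')['img'],cv2.COLOR_BGR2GRAY)
for c in(303,313,327,342):print(c,"150..",g[150:300:3,c].tolist())
E
```

```text
t: 11.85
eef_pos: [460.4, 273.0, 147.1]
tcp_rot: [3.141, -0.0, 1.547]
ft_force: [1.7, 2.9, 1.4]
opening: 0.147
grip_force: 30.0
t: 12.18
eef_pos: [460.5, 275.0, 146.0]
tcp_rot: [3.141, 0.003, 1.548]
ft_force: [-2.6, -16.5, 26.3]
opening: 0.146
grip_force: 34.7
t 12.18 pos [460.5 275.  146. ] yaw 88.7 f [ -2.6 -16.5  26.3] m [-3.06  0.44  0.04] grip 34.7 open 13.9
shift [18.8 -0.3 16. ] turn 0.1
303 150.. [33, 33, 34, 33, 33, 34, 33, 72, 72, 71, 70, 72, 74, 73, 69, 38, 36, 39, 27, 32, 30, 56, 57, 55, 56, 56, 58, 56, 55, 53, 55, 57, 56, 58, 69, 82, 76, 84, 90, 96, 102, 104, 78, 54, 38, 9, 9, 8, 7, 8]
313 150.. [80, 80, 79, 80, 82, 56, 54, 56, 56, 56, 57, 57, 57, 39, 36, 84, 91, 92, 91, 91, 92, 92, 93, 94, 95, 95, 96, 97, 105, 111, 114, 114, 113, 112, 113, 84, 133, 133, 138, 143, 147, 87, 78, 104, 70, 64, 66, 65, 40, 56]
327 150.. [148, 147, 148, 148, 89, 67, 67, 66, 69, 68, 69, 68, 58, 44, 144, 145, 146, 144, 145, 145, 145, 145, 145, 145, 145, 145, 145, 145, 147, 147, 144, 141, 136, 130, 132, 155, 159, 163, 169, 167, 164, 66, 150, 99, 100, 98, 99, 100, 57, 83]
342 150.. [136, 136, 137, 136, 134, 68, 67, 68, 68, 65, 63, 65, 67, 37, 83, 138, 138, 138, 138, 137, 137, 137, 137, 138, 138, 137, 137, 138, 136, 133, 133, 130, 129, 129, 118, 114, 156, 154, 154, 154, 157, 80, 71, 55, 56, 56, 55, 56, 36, 44]
```

```bash
python3 -m crank '[[0,0,0,0,0],[0,0,0,0,0],[-4,0,-3,0,0],[-10,0,-7,0,0],[-18,0,-12.6,0,0],[-26,0,-18.2,0,0],[-34,0,-23.8,0,0],[-42,0,-29.4,0,0],[-42,0,-29.4,0,0]]' 
python3 go.py 460.7 293.8 129.9 88.6
```

```text
t: 12.98
eef_pos: [459.4, 233.3, 174.7]
tcp_rot: [3.141, 0.0, 1.546]
ft_force: [0.8, -1.3, -2.5]
opening: 0.145
grip_force: 34.4
t 12.98 pos [459.4 233.3 174.7] yaw 88.6 f [ 0.8 -1.3 -2.5] m [-0.29 -0.12 -0.01] grip 34.4 open 13.8
shift [60.5 -0.2 44.8] turn 0.0
```

```bash
python3 -m crank '[[-9,0,-6,0,0],[-16,0,-10,0,0],[-21,0,-12.3,0,0],[-25,0,-8,0,0],[-30,0,-3,0,0],[-35.6,0,2.9,0,0],[-40,0,9,0,0],[-43,0,14.5,0,0],[-46,0,20,0,0],[-46,0,20,0,0]]' 
python3 go.py 460.7 293.8 129.9 88.6
```

```text
t: 13.82
eef_pos: [457.8, 188.1, 152.5]
tcp_rot: [-3.14, 0.001, 1.547]
ft_force: [0.9, -0.3, -0.2]
opening: 0.145
grip_force: 30.0
t 13.82 pos [457.8 188.1 152.5] yaw 88.6 f [ 0.9 -0.3 -0.2] m [ 0.08 -0.19 -0.06] grip 30.0 open 13.8
shift [105.8   0.4  22.5] turn 0.0
```

```bash
python3 -m crank '[[-2.5,0,6,0,0],[-5,0,11.5,0,0],[-6.5,0,17,0,0],[-7.5,0,22,0,0],[-8.8,0,28,0,0],[-8.8,0,31,0,0],[-8.8,0,31,0,0]]' 
python3 -m crank '[[-10,0,0,0,0],[-30,0,0,0,0],[-60,0,-10,0,0],[-60,0,-40,0,0],[-60,0,-40,0,0]]' 
python3 go.py 460.7 293.8 129.9 88.6; python3 wid.py w9 60 60 >/dev/null
python3 - <<'E'
from h import *
g=cv2.cvtColor(load('w9')['img'],cv2.COLOR_BGR2GRAY)
for r in(20,30,40,60,96,150,200,225): print(r,g[r,312:346].tolist())
for c in(303,327):print(c,"0..",g[0:66:3,c].tolist(),"225..",g[225:300:3,c].tolist())
E
```

```text
t: 14.4
eef_pos: [457.8, 179.6, 122.0]
tcp_rot: [-3.14, 0.001, 1.547]
ft_force: [-0.6, -1.4, 0.3]
opening: 0.147
grip_force: 30.0
t: 14.82
eef_pos: [457.8, 118.5, 166.1]
tcp_rot: [3.137, -0.0, 1.545]
ft_force: [1.2, -0.8, -0.4]
opening: 0.141
grip_force: 30.0
t 14.82 pos [457.8 118.5 166.1] yaw 88.5 f [ 1.2 -0.8 -0.4] m [-0.03 -0.13 -0.03] grip 30.0 open 13.4
shift [175.3  -1.7  36.3] turn -0.1
20 [27, 28, 28, 29, 27, 27, 27, 28, 28, 30, 27, 26, 27, 27, 28, 27, 27, 28, 28, 26, 27, 35, 60, 62, 52, 61, 64, 65, 62, 51, 65, 64, 64, 60]
30 [59, 59, 58, 56, 54, 53, 52, 52, 50, 55, 72, 100, 119, 132, 146, 161, 171, 168, 157, 142, 129, 114, 105, 108, 110, 112, 114, 116, 116, 116, 117, 116, 117, 117]
40 [58, 61, 93, 123, 124, 121, 117, 115, 112, 103, 110, 126, 138, 148, 164, 191, 202, 197, 182, 157, 139, 128, 107, 116, 118, 117, 120, 122, 124, 125, 124, 124, 122, 123]
60 [52, 53, 52, 57, 90, 92, 78, 83, 100, 114, 122, 132, 139, 148, 164, 189, 202, 197, 183, 158, 147, 138, 132, 120, 106, 88, 99, 114, 117, 118, 119, 118, 118, 116]
96 [112, 112, 112, 111, 110, 106, 80, 85, 102, 114, 124, 132, 13
[... 361 characters left out ...]
 155, 157, 153, 148, 143, 138, 131, 118, 104, 98, 112, 108, 96, 128, 162, 168, 166, 167]
225 [126, 127, 129, 130, 128, 109, 70, 75, 96, 109, 122, 131, 137, 142, 145, 150, 152, 153, 152, 147, 143, 138, 129, 115, 102, 116, 110, 100, 130, 155, 160, 160, 162, 161]
303 0.. [32, 32, 31, 33, 31, 31, 30, 27, 21, 56, 54, 53, 52, 52, 53, 52, 51, 51, 50, 51, 52, 52] 225.. [110, 117, 117, 121, 111, 66, 76, 75, 78, 78, 79, 95, 99, 102, 104, 100, 64, 52, 50, 36, 6, 5, 7, 5, 7]
327 0.. [31, 32, 31, 31, 32, 32, 31, 25, 22, 50, 161, 186, 196, 173, 193, 192, 191, 191, 190, 106, 189, 189] 225.. [150, 148, 150, 150, 149, 148, 148, 149, 148, 128, 77, 80, 140, 149, 151, 155, 152, 147, 193, 89, 89, 89, 86, 37, 90]
```

Run:
```python
from fit import *
for obs in((13,242.5,258.5),(28,260,277.5)):
  for h in(2,5,8):
    f=lambda v:[fproj(pt(v[0],v[1],h,138,0))[1]-obs[0],fproj(pt(v[0],v[1],h,43,14))[1]-obs[1],fproj(pt(v[0],v[1],h,35,14))[1]-obs[2]]
    r=least_squares(f,[0,8],x_scale=[.1,5]); p=pt(*r.x,h,138,0); print(obs,h,"tilt deg",np.degrees(r.x[0]).round(2),"x0",r.x[1].round(1),"res",r.fun.round(1),"tip tool",p.round(1))
```

```text
(13, 242.5, 258.5) 2 tilt deg 1.84 x0 6.3 res [-0.  -1.7  1.7] tip tool [131.5   0.    6.2]
(13, 242.5, 258.5) 5 tilt deg 0.24 x0 6.7 res [-0.  -1.5  1.5] tip tool [131.3   0.    5.5]
(13, 242.5, 258.5) 8 tilt deg -1.45 x0 7.1 res [-0.  -1.2  1.3] tip tool [131.    0.    4.7]
(28, 260, 277.5) 2 tilt deg 1.32 x0 13.8 res [-0.  -0.6  0.7] tip tool [124.2   0.    4.9]
(28, 260, 277.5) 5 tilt deg -0.58 x0 14.2 res [-0.  -0.4  0.4] tip tool [123.8   0.    3.7]
(28, 260, 277.5) 8 tilt deg -2.61 x0 14.8 res [-0.  -0.1  0.1] tip tool [123.4   0.    2.4]
```

```bash
python3 -m crank '[[0,0,0,5,0],[0,0,0,11,0],[0,0,0,18,0],[0,0,0,25,0],[0,0,0,32,0],[0,0,0,39,0],[0,0,0,46,0],[0,0,0,53,0],[0,0,0,60,0],[0,0,0,67,0]]' 
python3 -m crank '[[0,0,0,7,0],[0,0,0,13,0],[0,0,0,18,0],[0,0,0,21.5,0],[0,0,0,21.5,0],[0,0,0,21.5,0]]' >/dev/null
python3 go.py 482.2 94.5 119 0; python3 wid.py w10 60 60 >/dev/null
python3 - <<'E'
from fit import *
im=load('w10')['img'];g=cv2.cvtColor(im,cv2.COLOR_BGR2GRAY)
for r in(30,60,150): print(r,g[r,312:346].tolist())
print("0..",g[0:66:3,327].tolist(),"225..",g[225:300:3,327].tolist())
b=(im.min(2)>150).astype(np.uint8);n,l,s,ce=cv2.connectedComponentsWithStats(cv2.morphologyEx(b,cv2.MORPH_CLOSE,np.ones((5,5))))
for i in range(1,n):
    if s[i,4]>800:print(s[i],ce[i],fatz(load('w10'),*ce[i],72))
E
```

```text
t: 15.7
eef_pos: [456.1, 120.0, 161.9]
tcp_rot: [-3.142, 0.001, 0.373]
ft_force: [0.5, -0.5, -1.6]
opening: 0.148
grip_force: 30.0
t 16.2 pos [456.3 119.9 162.2] yaw 0.3 f [-0.3 -0.1 -2. ] m [ 0.08 -0.    0.03] grip 30.0 open 13.8
shift [25.9 25.6 43.2] turn 0.3
30 [136, 136, 135, 137, 138, 138, 137, 137, 134, 135, 155, 147, 153, 158, 166, 181, 185, 178, 163, 144, 139, 177, 227, 230, 180, 175, 229, 234, 234, 234, 234, 230, 169, 194]
60 [139, 140, 140, 138, 136, 121, 106, 114, 128, 138, 144, 154, 170, 195, 209, 201, 185, 161, 145, 134, 126, 115, 105, 91, 77, 111, 202, 233, 235, 233, 209, 191, 232, 235]
150 [181, 179, 159, 107, 40, 37, 62, 112, 129, 139, 146, 152, 160, 171, 176, 171, 164, 151, 141, 134, 125, 114, 105, 91, 73, 58, 68, 70, 70, 80, 137, 169, 173, 172]
0.. [232, 233, 233, 233, 234, 234, 234, 235, 234, 235, 181, 194, 181, 163, 202, 203, 201, 201, 200, 112, 201, 200] 225.. [154, 153, 153, 153, 152, 152, 152, 152, 151, 127, 68, 72, 127, 149, 152, 121, 67, 66, 88, 89, 89, 89, 85, 36, 88]
[ 321    0   94  250 7214] [364.30024951  49.39714444] [592.36490751  95.98831633  72.        ]
[ 47  25  25  80 930] [59.1172043  51.16989247] [616.18699307 327.12006857  72.        ]
[ 274  104   44  113 4472] [296.14423077 162.04964222] [517.71839554 139.34235555  72.        ]
[  338   109   158   119 12974] [407.83929397 170.23847695] [513.41938686  66.19678136  72.        ]
```

```bash
python3 -m crank '[[10,10,10,0.3,0],[20,20,25,0.3,0],[26,25.6,40,0.3,0],[26,25.6,50,0.3,0],[26,25.6,53,0.3,0],[26,25.6,53,0.3,0],[26,25.6,53,0.3,0],[26,25.6,53,0.3,0]]' >/dev/null
python3 go.py 482.2 94.5 109 0; python3 wid.py w11 60 60 >/dev/null
python3 - <<'E'
from fit import *
c=load('w11');im=c['img'];g=cv2.cvtColor(im,cv2.COLOR_BGR2GRAY)
print("0..",g[0:66:3,327].tolist(),"225..",g[225:300:3,327].tolist())
for w in [(576,60),(576,128)]: pass
b=(im.min(2)>150)
for r in(5,15,25,35,45,55,65):
    x=np.where(b[r,200:460])[0]+200; print(r,x.min() if len(x) else 0,x.max() if len(x) else 0, [fatz(c,k,r,72).round(1)[:2].tolist() for k in(x.min(),x.max())] if len(x) else '')
for k in(300,355):
    x=np.where(b[:200,k])[0]; print(k,x.max() if len(x) else 0, fatz(c,k,x.max(),72).round(1) if len(x) else '')
E
python3 - <<'E'
from h import *
c=snap('top','top3'); g=cv2.cvtColor(c['img'],cv2.COLOR_BGR2GRAY)
for p in((606.2,94.5,72),(606.2,94.5,105),(580,94.5,105)): print(proj(c,p).round(1))
u,v=proj(c,(606.2,94.5,72)).astype(int)
for r in range(v-20,v+22,2): print(r,g[r,u-18:u+19].tolist())
E
```

```text
t 16.92 pos [482.9  94.4 110.2] yaw -0.1 f [ 0.   0.8 -1.6] m [ 0.04  0.05 -0.  ] grip 30.0 open 13.5
shift [-0.7 -0.1  1.2] turn -0.1
0.. [231, 231, 229, 227, 227, 226, 225, 206, 200, 170, 174, 193, 182, 163, 202, 202, 201, 202, 201, 108, 200, 200] 225.. [153, 153, 153, 153, 153, 151, 152, 152, 151, 128, 68, 58, 126, 149, 146, 68, 68, 66, 88, 89, 88, 90, 85, 37, 89]
5 271 386 [[632.1, 121.9], [632.1, 63.1]]
15 270 386 [[626.4, 122.3], [626.3, 63.2]]
25 270 385 [[620.7, 122.2], [620.6, 63.9]]
35 269 385 [[615.2, 122.6], [615.1, 64.0]]
45 268 384 [[609.7, 123.1], [609.5, 64.5]]
55 268 384 [[604.3, 123.0], [604.1, 64.6]]
65 267 383 [[598.9, 123.5], [598.7, 65.1]]
300 190 [533.9 107.3  72. ]
355 199 [529.2  78.9  72. ]
[345.9 184.4]
[347.5 180.6]
[347.7 193.3]
164 [157, 158, 159, 159, 159, 157, 158, 158, 157, 157, 157, 159, 156, 153, 154, 155, 154, 155, 153, 154, 157, 156, 158, 156, 155, 156, 155, 156, 157, 156, 155, 155, 154, 157, 155, 154, 154]
166 [159, 157, 158, 157, 156, 155, 156, 156, 155, 157, 156, 157, 157, 155, 155, 157, 157, 157, 157, 156, 158, 158, 158, 157, 156, 156, 154, 15
[... 2693 characters left out ...]
 74, 76, 77, 78, 75, 77, 76, 77, 76, 75, 76, 77, 76, 77, 77, 77, 76, 78, 77, 77, 76, 77]
198 [74, 74, 73, 72, 75, 73, 73, 73, 71, 71, 53, 58, 73, 78, 79, 78, 78, 79, 79, 79, 79, 80, 78, 78, 80, 79, 79, 79, 78, 79, 79, 79, 80, 78, 80, 79, 79]
200 [74, 73, 73, 73, 74, 72, 72, 73, 72, 72, 66, 67, 72, 81, 81, 80, 80, 82, 81, 81, 82, 81, 81, 81, 80, 81, 80, 81, 81, 80, 82, 82, 81, 81, 80, 81, 82]
202 [73, 72, 74, 73, 71, 71, 74, 72, 73, 72, 69, 54, 67, 80, 82, 83, 82, 82, 81, 84, 82, 82, 82, 82, 82, 83, 82, 83, 82, 84, 82, 83, 82, 84, 82, 83, 83]
204 [73, 72, 71, 71, 73, 73, 73, 72, 73, 71, 72, 65, 48, 76, 84, 85, 83, 83, 84, 84, 85, 84, 84, 85, 83, 85, 84, 84, 83, 84, 84, 83, 84, 84, 83, 84, 84]
```

```bash
python3 -m crank '[[0,0,0,0,0],[0,0,0,0,0],[0,0,0,0,0],[0,0,0,0,0]]'; python3 -c "
from cell import env
print(abs(env.state()['qvel']).max()); print(env.job_done())"
```

```text
t: 17.35
eef_pos: [482.7, 94.4, 109.9]
tcp_rot: [3.142, -0.0, -0.002]
ft_force: [-0.1, 0.3, -1.1]
opening: 0.146
grip_force: 30.0
0.001586007088253562
the job is handed in; nothing more can be done
None
```

I handed the job in at about 17 s: drawer out to its stop, rod pushed in until the collar stopped on the tube's mouth, then drawn out. The arm now holds it level and still, with the tip about 33 mm above the tile's centre; the hand-in gave no verdict.

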